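Put the drilling template away in its pinned drawer

ROBOT

A 6-joint arm with a two-finger parallel gripper is mounted at the origin on the work surface. World frame = base frame: x ahead of the robot, y to its left, z up, the work surface at z = 0. Lengths are in mm, angles in rad, forces in N, time in s.
With the tool pointing down it reaches from about 400 to 925 mm from the base axis. Payload 12.5 kg.
Tool frame: the origin (TCP) lies at the very end of the fingers, on their centre line; the grasp point (between the pads) lies 19 mm behind it (env.grasp_offset is the distance from the TCP to the grasp point, in mm); z points along the fingers, y is the direction in which the jaws open and shut (so a half turn about z gives the same grasp; the last joint's range is limited). The gripper opens to 95 mm and grips with 3 to 60 N. Pads are 20 mm wide; open, the fingers measure 119 mm over their backs; the gripper's body (75 mm by 180 mm) begins 59 mm behind the grasp point.
Start: joints at [1.234, 0.491, 1.559, -0, 1.092, -0.106], TCP at [142.954, 608.45, 214.661] pointing down, gripper open.
Joint ranges: [-3.1, 3.1], [-0.84, 2.19], [0.05, 2.79], [-1.13, 4.28], [0.06, 2.93], [-2.69, 2.69]. Speed limits (rad/s): [2.22, 2.22, 2.79, 3.14, 3.14, 3.14].

INTERFACE

Orientations are given as [roll, pitch, yaw] about the fixed x, y, z axes, in that order (R = Rz(yaw) Ry(pitch) Rx(roll)).
In Python, from cell import env gives the robot as it stands. The module is installed in compiled form; this text tells all that it offers.
- The arm moves only by the shell command python3 -m pendant 'ROWS'. ROWS is JSON, one flat list of numbers, 5 for each row, row after row: the shift along the tool's x, y, z as a fraction of full scale, then the turn about the tool's z as a fraction of full scale, then the gripper's target within -1 to 1 (shut at 1, half-way at 0, fully open at -1). In form: [x, y, z, turn, grip, x, y, z, turn, grip, ...]. A call has 1 to 10 rows; each row shifts and turns the commanded pose from where the row before left it, along the tool's axes as they then stand; what a row does not reach is not made up. Full scale, the value 1, is 0.4 m for a shift and 180 degrees for a turn. A row lasts 1/8 s, in which the tool goes at most 62.5 mm and 10.7 degrees, less where a joint would pass 70% of its speed; a pose out of reach is approached as far as the arm can. A call with a number of a shift or a turn outside -1 to 1 is refused whole. A call with a gripper value outside its range is refused whole. The fingers move at their own pace and stop on an object; the grip force is fixed at half the most. Time passes only in rows, so rows that do not move let the fingers close. It gives the time, the measured TCP pose, the force and the opening at its end, in the units of the state.
- env.state(): the state, without advancing time (a new reading comes with each control period).
- env.read_camera(name): name is "scene" or "top"; returns the picture (480x640x3 uint8, red, green, blue); there is no depth.
- env.camera_model(name): a dict with "fx", "fy", "cx", "cy" (pixels), "k1" (the pictures are not rectified: a ray, as slopes to the right and down, at radius r is drawn at 1 + k1 r^2 times it, then the intrinsics apply), "view" (4x4, takes a point from world to camera coordinates). Camera axes: x right, y down, z forward; pixel columns grow to the right and rows downward; lengths in mm; the calibration is good to about 2 mm. A picture is of the moment at which its call begins. camera_model takes no time and is no camera call.
- env.job_done(): hands the job in, once; it reports no verdict.
Trained networks look in the newest picture that a camera, given by its name, has taken for a name from the list of things; names that differ only in an ending like _2 or _b are one class to them, and where a whole thing is asked for, a point or a joint stands for the part that bears it (a point fixed in the world has none). Each returns a list of dicts, best first, with "confidence" (0 to 1); they miss things now and then, are a little off and sometimes report something else, mostly with a low value. They report only what shows in the picture. A call takes as long as a camera call. They do not tell look-alikes from the thing itself.
- env.masks_of(thing, camera): "region" (480x640 bool, what is visible of it).
- env.landmark_of(thing, camera): "xyz" ([x, y, z] in mm, in world coordinates, good to about 4 mm: a listed point, or the origin of a listed thing).
The state is a dict: "t": time; "joints": joint angles; "qvel": joint speeds; "tau": joint torques, N m; "eef_pos": TCP position; "tcp_rot": TCP orientation; "ft_force": force on the tool from outside, world axes, zero at the start; "moment": the same for the moment, N m; "opening": opening from 0.0 (shut) to 1.0 (fully open).
Only numpy, scipy, OpenCV 4.12 (cv2) and the standard library are available. Lean on these libraries where they do the work, as an engineer would, in place of code of your own. Each camera call takes 0.05 s, during which the arm holds its last target.

TASK

Pull the green-fronted drawer all the way out to its stop, then put the red drilling template away in it: lower it over the two brass pins until it lies flat on the black pin board. Leave the drawer fully out and let go of everything; do not disturb the glue bottle, the screwdriver or the wooden offcut.

Things in the scene. Friction and masses are not known exactly. Their poses are not given: they have to be found in the camera images.
- cabinet: Fixed low plywood cabinet on the bench, 204 wide (y), 240 deep (x), 108 tall, holding one drawer that comes out along the cabinet's own -x. Origin at bench level on its middle line, 75 mm in front of the cabinet's open face: the drawer is fully out when seat stands above this origin (seat is 150 mm behind it, +x, when shut). It may start up to 30 mm ajar.
- drawer (a joint): First part of the telescopic runner, 0 to 0.08 m, growing as it comes out. It slides first, at about 4 N, and then checks as the second part is picked up: that check part-way is not the stop. The drawer stays where it is left, but a push of over 4 N slides it back in.
- runner (a joint): Second part of the telescopic runner, 0 to 0.07 m, growing as it comes out; it needs about 10 N. The drawer is fully out, at its hard stop, when both parts are at their ends (150 mm in all).
- handle (a point): Middle of the drawer's dark steel bow handle: a level round bar, 12 mm diameter, 100 long along y, 78 mm above the bench, its centre 50 mm in front of the drawer's green front (44 mm clear behind it), open from above and below; its feet run back at both ends. Axes as the cabinet's. It is 140 mm in front (-x) of seat.
- front (a point): Middle of the upper edge of the green drawer front, 94 mm above the bench; the front is 198 wide (y) and 15 thick. Axes as the cabinet's. The open drawer behind it is 158 mm wide inside; its side walls rise to 62 mm above the bench.
- seat (a point): Drawer's middle line at the upper face of the black pin board, 32 mm above the bench; axes as the cabinet's. Two fixed brass pins, 84 mm apart along y, 8 mm diameter, 16 tall, edges broken by 1 mm. The pin pair's middle is at this x but up to 10 mm to either side in y: not given, feel or look for it. With the drawer out, 75 mm are clear to the drawer front and to the cabinet face.
- template_grip (a point): Middle of the wooden grip rib on the red drilling template. The plate is 80 (x) by 120 (y) by 10 mm thick with two through holes of 10 mm diameter on its y axis, at y = -42 and +42; half a turn makes no difference. The rib on its middle is 60 long (x), 16 thick (y), 44 tall: this point is 32 mm above the plate's underside, 22 below the rib's top. 0.17 to 0.35 kg, loose, flat on the cork stand.
- stand: Fixed cork-faced board on the bench, 170 (x) by 200 (y) by 12 mm thick; origin at the centre of its underside. The template starts on it.
- glue: Yellow glue bottle, 56 mm diameter, 140 tall, standing on the bench beyond the stand; origin at the centre of its foot. Leave alone.
- screwdriver: Screwdriver, 180 long, lying on the bench on the robot's side of the stand, its own x along its length. Leave alone.
- offcut: Dark wooden offcut, 60 by 110 by 35 mm tall, lying on top of the cabinet; origin at the centre of its underside. Leave alone.
Things that resemble listed ones, but are neither listed nor needed, are in the scene too. Of the things shaped like the part that bears template_grip, the red one is meant.

How it is judged (in metres and radians):
On the way, in this order (a step that is already met when the one before it is completed fails the run):
1. the drawer is pulled out to its stop, within 4 mm (x of seat in the frame of cabinet below 0.004 m), for 0.2 s.
2. the template lies flat on the pin board with the pins through its holes, the drawer still fully out (x of seat in the frame of cabinet below 0.004 m and z of template_grip in the frame of seat between 0.029 and 0.0345 m and horizontal distance between template_grip and seat below 0.016 m and angle between template_grip's own z axis and vertical below 0.04 rad), for 0.2 s.
At the end, for the whole second after the job is handed in: The drawer is fully out (within 4 mm of its stop) and the template lies flat on the pin board over both pins: underside within 2.5 mm of the board, within 16 mm sideways of the drawer's seat point, tilted less than 0.04 rad (all of step 2); the robot touches nothing.
It fails at once if the glue bottle is moved by more than 20 mm (distance of glue from where it was at the start of the episode above 0.02 m).
It fails at once if the screwdriver is moved by more than 20 mm (distance of screwdriver from where it was at the start of the episode above 0.02 m).
It fails at once if the wooden offcut is moved by more than 20 mm (distance of offcut from where it was at the start of the episode above 0.02 m).
It also fails if it takes over 72 s, if anything falls off the work surface, if the arm or the gripper's body presses on something with over 40 N, if the wrist force passes 120 N, or if a joint passes its speed limit or range.

## Working session

There is one attempt and no reset: what is moved stays moved. The work goes in short steps, Python scripts to look and compute and a shell command to move; the robot and the scene stay as the last step left them, time stands still between calls to the robot, and variables do not carry over. Pictures are saved under pics/ and viewed, and the job is handed in when it is done.

```bash
mkdir -p pics; ls; cat > h.py <<'E'
import numpy as np, cv2
from cell import env
def snap(c,n):
    im=env.read_camera(c); cv2.imwrite(f'pics/{n}.png',im[:,:,::-1]); return im
def proj(c,P):
    m=env.camera_model(c); V=np.array(m['view']); p=V[:3,:3]@np.array(P,float)+V[:3,3]
    x,y=p[0]/p[2],p[1]/p[2]; s=1+m['k1']*(x*x+y*y)
    return np.array([m['fx']*x*s+m['cx'],m['fy']*y*s+m['cy']])
def ray(c,u,v,z):
    m=env.camera_model(c); V=np.array(m['view'])
    K=np.array([[m['fx'],0,m['cx']],[0,m['fy'],m['cy']],[0,0,1.]])
    x,y=cv2.undistortPoints(np.array([[[u,v]]],float),K,np.array([m['k1'],0,0,0,0.]))[0,0]
    d=V[:3,:3].T@np.array([x,y,1]); o=-V[:3,:3].T@V[:3,3]
    return o+d*(z-o[2])/d[2]
E
python3 - <<'E'
from h import *
np.set_printoptions(precision=1,suppress=True)
s=env.state(); print({k:np.round(v,3) for k,v in s.items()})
for c in ('scene','top'):
    snap(c,c+'0')
    m=env.camera_model(c); V=np.array(m['view']); print(c,m['fx'],m['k1'],-V[:3,:3].T@V[:3,3])
    for t in ('cabinet','handle','front','seat','template_grip','stand','glue','screwdriver','offcut'):
        print(c,t,[(np.round(d['xyz']),round(d['confidence'],2)) for d in env.landmark_of(t,c)[:3]])
E
```

```text
pics
{'t': np.float64(0.0), 'joints': array([ 1.2,  0.5,  1.6, -0. ,  1.1, -0.1]), 'qvel': array([-0.,  0., -0., -0., -0.,  0.]), 'tau': array([  0. , -61.3, -25.8,   0.1,   0. ,  -0. ]), 'eef_pos': array([142.9, 608.2, 214.1]), 'tcp_rot': array([-3.1, -0. ,  2.9]), 'ft_force': array([ 0.4,  0. , -0. ]), 'moment': array([ 0.,  0., -0.]), 'opening': np.float64(0.997)}
scene 577.2813479220637 -0.05924795593328174 [1243.2 -215.5  900. ]
scene cabinet [(array([ 555., -199.,   -4.]), 0.94)]
scene handle []
scene front [(array([ 614., -191.,   97.]), 0.97)]
scene seat []
scene template_grip [(array([382., 352.,  30.]), 0.7), (array([654., 381.,  32.]), 0.65), (array([601., 136.,  42.]), 0.6)]
scene stand [(array([608., 156.,  -4.]), 0.59)]
scene glue [(array([740., 190.,   0.]), 0.78)]
scene screwdriver [(array([472., 167.,  -5.]), 0.86)]
scene offcut [(array([ 719., -184.,  111.]), 0.71)]
top 488.8140582769305 -0.03244929576069705 [481.1  73.8 925.8]
top cabinet [(array([ 551., -200.,    0.]), 0.81)]
top handle [(array([ 556., -201.,   77.]), 0.77)]
top front [(array([ 616., -190.,   96.]), 0.62), (array([ 557., -202.,   75.]), 0.44)]
top seat []
top template_grip [(array([337., 160.,  29.]), 0.92), (array([601., 134.,  45.]), 0.83), (array([656., 380.,  30.]), 0.76)]
top stand []
top glue [(array([735., 188.,   3.]), 0.73)]
top screwdriver [(array([473., 174.,  -2.]), 0.57), (array([601., 134.,  46.]), 0.44)]
top offcut [(array([ 718., -184.,  111.]), 0.63)]
```

View pics/top0.png

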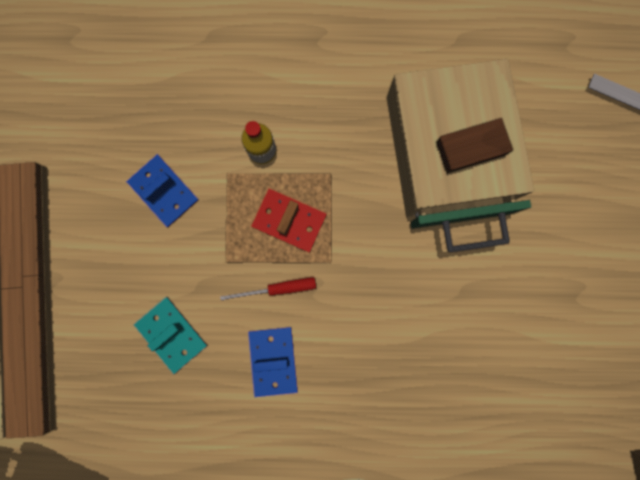

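View pics/scene0.png

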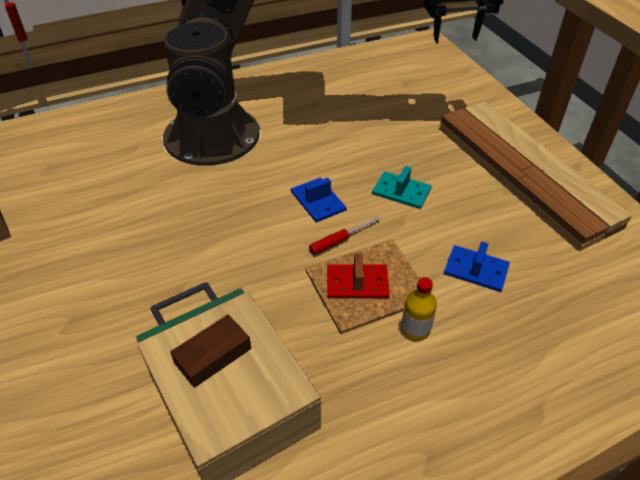

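The red template is on the cork at top px (290,220). The drawer is the green-fronted one, with its handle at (477,240). I'll zoom in to get the axes.

```bash
python3 - <<'E'
from h import *
im=cv2.imread('pics/top0.png')
a=cv2.resize(im[170:270,220:340],None,fx=6,fy=6,interpolation=cv2.INTER_CUBIC)[:, :720]
cv2.imwrite('pics/t1.png',a)
b=cv2.resize(im[50:270,380:550],None,fx=2.7,fy=2.7,interpolation=cv2.INTER_CUBIC); cv2.imwrite('pics/c1.png',b)
E
```

```text
(no output)
```

View pics/t1.png

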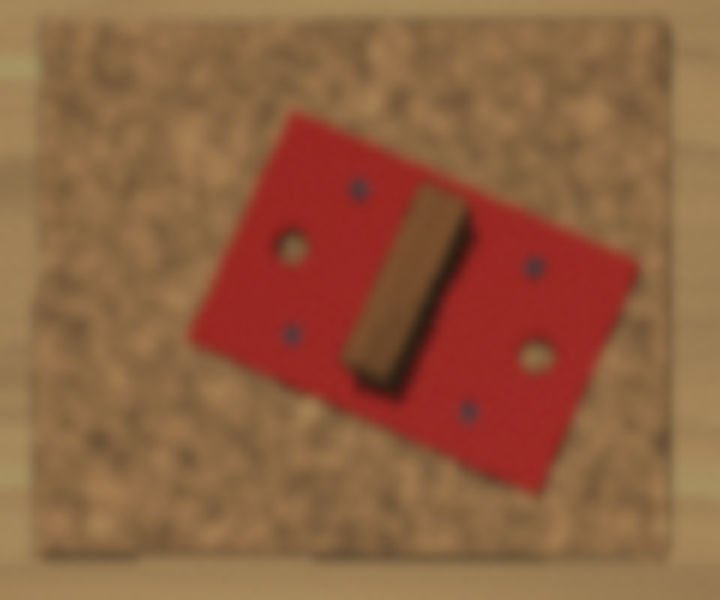

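View pics/c1.png

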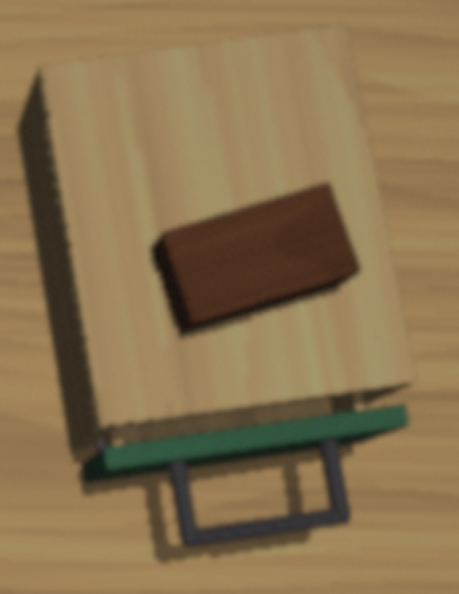

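```bash
python3 - <<'E'
from h import *
np.set_printoptions(precision=1,suppress=True)
T=lambda u,v,z: ray('top',(u+.5)/6-.5+220,(v+.5)/6-.5+170,z)
C=lambda u,v,z: ray('top',(u+.5)/2.7-.5+380,(v+.5)/2.7-.5+50,z)
dg=lambda d: np.degrees(np.arctan2(d[1],d[0]))
pc=np.array([T(*p,22) for p in [(297,110),(638,262),(540,495),(190,340)]]); print('plate',pc.mean(0),[np.linalg.norm(pc[i]-pc[i-1]) for i in range(4)],'xdir',dg(pc[0]-pc[3]),dg(pc[1]-pc[2]),'ydir-90',dg(pc[0]-pc[1])-90,dg(pc[3]-pc[2])-90)
h=[T(293,247,20),T(536,356,20)]; print('holes',(h[0]+h[1])/2,np.linalg.norm(h[0]-h[1]),dg(h[0]-h[1])-90)
rc=np.array([T(*p,66) for p in [(425,183),(468,210),(390,385),(345,360)]]);print('rib',rc.mean(0),[np.linalg.norm(rc[i]-rc[i-1]) for i in range(4)],dg(rc[0]-rc[3]),dg(rc[1]-rc[2]))
c=np.array([C(*p,108) for p in [(40,68),(343,28),(411,383),(100,430)]]);print('cab',c,[np.linalg.norm(c[i]-c[i-1]) for i in range(4)],dg(c[0]-c[3]),dg(c[1]-c[2]),dg(c[0]-c[1])-90,dg(c[3]-c[2])-90)
b=[C(190,535,78),C(345,515,78)];print('bar',b,(b[0]+b[1])/2,np.linalg.norm(b[0]-b[1]),dg(b[0]-b[1])-90)
g=[C(105,460,94),C(407,418,94)];print('front',(g[0]+g[1])/2,np.linalg.norm(g[0]-g[1]),dg(g[0]-g[1])-90)
E
```

```text
plate [601.4 133.   22. ] [np.float64(79.47120192862855), np.float64(117.01509936854846), np.float64(78.70789644205811), np.float64(119.07697728142759)] xdir -23.28197457845672 -21.781857409526214 ydir-90 -23.37312063709689 -22.991284886627554
holes [601.5 133.6  20. ] 83.33921523750809 -23.38450625221948
rib [600.5 132.8  66. ] [np.float64(57.795666048346355), np.float64(15.164104389950376), np.float64(56.9428036599777), np.float64(15.270873370245994)] -22.90061631942599 -22.6881662542283
cab [[ 847.4  -51.   108. ]
 [ 878.5 -248.3  108. ]
 [ 645.  -285.2  108. ]
 [ 611.7  -88.4  108. ]] [np.float64(238.6208971135525), np.float64(199.7267449679826), np.float64(236.45855980778592), np.float64(199.656567756431)] 9.0090063704987 8.989621594072057 8.95903994552748 9.579565259452181
bar [array([ 549.1, -152.2,   78. ]), array([ 563.6, -253. ,   78. ])] [ 556.3 -202.6   78. ] 101.81838644014941 8.197343614887828
front [ 609.9 -191.2   94. ] 196.25218559920745 8.864135511876313
```

```bash
cat >> h.py <<'E'
def go(target=None,yaw=None,st=None):
    """print tool-frame fractions to reach target xyz (mm) at current yaw, and turn fraction to yaw(deg)"""
    s=st or env.state(); p=np.array(s['eef_pos']); r=s['tcp_rot']
    from scipy.spatial.transform import Rotation as R
    M=R.from_euler('xyz',r).as_matrix()
    print('t',round(float(s['t']),2),'pos',p.round(1),'rot deg',np.degrees(r).round(2),'F',np.round(s['ft_force'],1),'open',round(float(s['opening']),3))
    if yaw is not None:
        psi=np.degrees(np.arctan2(M[1,0],M[0,0])); d=(psi-yaw+180)%360-180
        print('turn frac',round(d/180,4))
        M=R.from_euler('xyz',[np.pi,0,np.radians(yaw)]).as_matrix()
    if target is not None:
        print('shift frac (after turn)',(M.T@(np.array(target,float)-p)/400).round(4))
E
python3 -c "
from h import *
go([550,250,214],99)"
python3 -m pendant '[0,0,0,0.059,-1, 0,0,0,0.059,-1, 0,0,0,0.059,-1, 0,0,0,0.059,-1, 0,0,0,0.059,-1, 0,0,0,0.059,-1]'
python3 -c "
from h import *
go([550,250,214],99)"
```

```text
t 1.0 pos [142.9 608.4 214.7] rot deg [179.99   0.   166.78] F [-0.5  0.4  0.1] open 1.001
turn frac 0.3765
shift frac (after turn) [-1.0443  0.8649  0.0017]
t: 1.75
eef_pos: [143.0, 608.4, 214.6]
tcp_rot: [3.142, -0.0, 1.793]
ft_force: [-0.2, 0.6, 1.2]
opening: 0.998
t 1.75 pos [143.  608.4 214.6] rot deg [180.   -0.  102.7] F [-0.2  0.6  1.2] open 0.998
turn frac 0.0206
shift frac (after turn) [-1.0443  0.8649  0.0016]
```

```bash

python3 -m pendant '[0,0,0,0.0206,-1, -0.11,0.09,0,0,-1, -0.11,0.09,0,0,-1, -0.11,0.09,0,0,-1, -0.11,0.09,0,0,-1, -0.11,0.09,0,0,-1, -0.11,0.09,0,0,-1, -0.11,0.09,0,0,-1, -0.11,0.09,0,0,-1, -0.11,0.09,0,0,-1]'
python3 -c "
from h import *
go([556,-202,170],99)"
```

```text
t: 3.0
eef_pos: [528.3, 268.9, 214.8]
tcp_rot: [3.141, -0.0, 1.734]
ft_force: [-0.4, 1.3, -0.2]
opening: 0.998
t 3.0 pos [528.3 268.9 214.8] rot deg [ 1.7998e+02 -1.0000e-02  9.9340e+01] F [-0.4  1.3 -0.2] open 0.998
turn frac 0.0019
shift frac (after turn) [-1.1736 -0.1158  0.112 ]
```

```bash

python3 -m pendant '[-0.13,-0.013,0,0.0019,0, -0.13,-0.013,0,0,0, -0.13,-0.013,0,0,0, -0.13,-0.013,0,0,0, -0.13,-0.013,0,0,0, -0.13,-0.013,0,0,0, -0.13,-0.013,0,0,0, -0.13,-0.013,0,0,0, -0.134,-0.012,0.11,0,0, 0,0,0,0,0]'
python3 -c "
from h import *
snap('scene','s2'); snap('top','p2')
print(env.landmark_of('handle','scene')[:1],env.landmark_of('handle','top')[:1])
go([556.4,-202.3,62],99)"
```

```text
t: 4.25
eef_pos: [553.5, -197.7, 172.4]
tcp_rot: [-3.138, -0.002, 1.724]
ft_force: [-1.1, 1.1, 1.6]
opening: 0.501
[{'xyz': [551.9, -198.5, 79.9], 'confidence': 0.97}] [{'xyz': [557.3, -201.4, 77.0], 'confidence': 0.9}]
t 4.45 pos [ 554.9 -194.5  175.9] rot deg [1.7994e+02 2.0000e-02 9.9060e+01] F [ 0.9 -0.1  0.5] open 0.498
turn frac 0.0003
shift frac (after turn) [-0.0199  0.0006  0.2847]
```

View pics/p2.png

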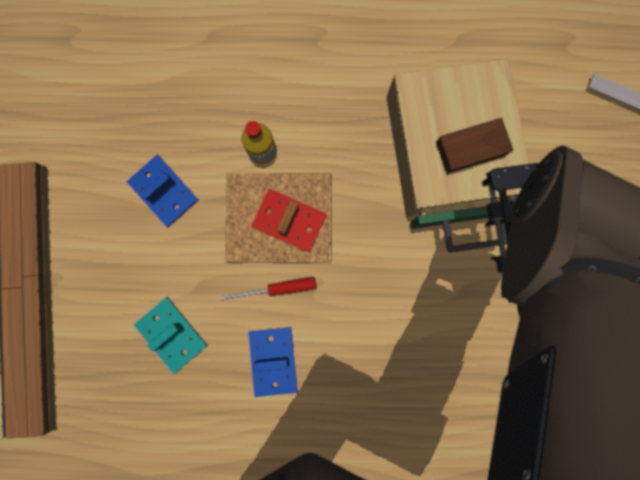

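View pics/s2.png

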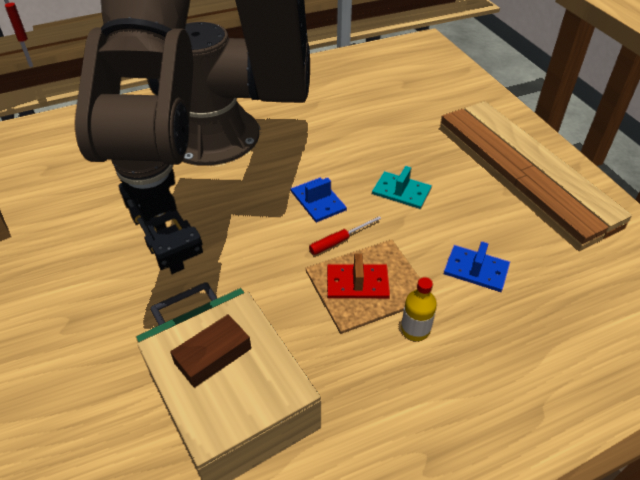

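The open jaws are above the bar (top view, about (500,220)) and straddle it along the drawer axis. Descending.

```bash

python3 -m pendant '[-0.02,0,0.05,0,0, 0,0,0.06,0,0, 0,0,0.06,0,0, 0,0,0.06,0,0, 0,0,0.05,0,0, 0,0,0,0,0]'
python3 -c "
from h import *
go([556.4,-202.3,62],99)"
python3 -m pendant '[0,0,0,0,1, 0,0,0,0,1, 0,0,0,0,1, 0,0,0,0,1, 0,0,0,0,1, 0,0,0,0,1]'
python3 -c "
from h import *
go([556.4-148,-202.3-23.5,62],99)"
```

```text
t: 5.2
eef_pos: [555.9, -202.0, 62.9]
tcp_rot: [-3.141, -0.001, 1.729]
ft_force: [0.2, 0.7, 0.6]
opening: 0.501
t 5.2 pos [ 555.9 -202.    62.9] rot deg [-1.7996e+02 -4.0000e-02  9.9090e+01] F [0.2 0.7 0.6] open 0.501
turn frac 0.0005
shift frac (after turn) [-0.001   0.0012  0.0023]
t: 5.95
eef_pos: [555.8, -203.3, 63.3]
tcp_rot: [3.141, 0.0, 1.728]
ft_force: [-1.7, -0.8, 3.8]
opening: 0.116
t 5.95 pos [ 555.8 -203.3   63.3] rot deg [179.99   0.    99.  ] F [-1.7 -0.8  3.8] open 0.116
turn frac 0.0
shift frac (after turn) [ 0.002  -0.3729  0.0032]
```

```bash

python3 -m pendant '[0,-0.02,0,0,1, 0,-0.03,0,0,1, 0,-0.03,0,0,1, 0,-0.03,0,0,1, 0,-0.03,0,0,1, 0,-0.03,0,0,1, 0,-0.03,0,0,1, 0,-0.03,0,0,1, 0,-0.03,0,0,1, 0,-0.03,0,0,1]'
python3 -m pendant '[0,-0.02,0,0,1, 0,-0.02,0,0,1, 0,0,0,0,1]'
python3 -c "
from h import *
go([556.4-148,-202.3-23.5,62],99)"
```

```text
t: 7.2
eef_pos: [441.6, -221.8, 63.2]
tcp_rot: [3.139, 0.001, 1.728]
ft_force: [11.0, 0.6, 1.5]
opening: 0.116
t: 7.58
eef_pos: [425.0, -224.4, 63.2]
tcp_rot: [3.141, 0.001, 1.728]
ft_force: [2.6, -4.3, 4.4]
opening: 0.12
t 7.58 pos [ 425.  -224.4   63.2] rot deg [1.7997e+02 4.0000e-02 9.9000e+01] F [ 2.6 -4.3  4.4] open 0.12
turn frac -0.0
shift frac (after turn) [ 0.003  -0.0416  0.0029]
```

```bash

for i in 1 2 3; do echo; done
python3 -m pendant '[0,-0.01,0,0,1, 0,-0.01,0,0,1, 0,0,0,0,1]'
python3 -m pendant '[0,-0.008,0,0,1, 0,0,0,0,1]'
python3 -m pendant '[0,-0.008,0,0,1, 0,0,0,0,1]'
```

```text
t: 7.95
eef_pos: [417.7, -225.6, 63.2]
tcp_rot: [3.14, 0.001, 1.728]
ft_force: [6.3, -2.6, 3.8]
opening: 0.118
t: 8.2
eef_pos: [417.4, -226.0, 63.3]
tcp_rot: [3.135, 0.003, 1.727]
ft_force: [30.0, 10.6, -6.6]
opening: 0.118
t: 8.45
eef_pos: [417.3, -226.4, 63.4]
tcp_rot: [3.13, 0.005, 1.726]
ft_force: [51.7, 22.7, -16.3]
opening: 0.119
```

```bash

python3 -m pendant '[0,0.01,0,0,1, 0,0.004,0,0,1, 0,0,0,0,1]'
python3 -m pendant '[0,0,0,0,0.2, 0,0,0,0,0.2, 0,0,0,0,0.2, 0,0,0,0,0.2, 0,0,0,0,0.2]'
python3 -m pendant '[0,0,-0.05,0,0.2, 0,0,-0.1,0,0, 0,0,-0.1,0,-1, 0,0,-0.1,0,-1,0,0,0,0,-1]'
python3 -c "
from h import *
go([601,133.2,200],157)"
```

```text
t: 8.82
eef_pos: [417.6, -225.8, 63.2]
tcp_rot: [3.139, 0.002, 1.728]
ft_force: [9.6, -0.4, 1.5]
opening: 0.117
t: 9.45
eef_pos: [416.6, -225.2, 63.0]
tcp_rot: [-3.141, -0.0, 1.728]
ft_force: [0.7, 0.4, -0.3]
opening: 0.396
t: 10.07
eef_pos: [417.6, -225.7, 205.4]
tcp_rot: [3.138, 0.003, 1.728]
ft_force: [-0.9, 0.2, -0.3]
opening: 0.76
t 10.07 pos [ 417.6 -225.7  205.4] rot deg [179.8    0.2   99.01] F [-0.9  0.2 -0.3] open 0.76
turn frac -0.3221
shift frac (after turn) [-0.0715  1.0052  0.0136]
```

```bash

python3 -m pendant '[0,0,0,-0.0537,-1, 0,0,0,-0.0537,-1, 0,0,0,-0.0537,-1, 0,0,0,-0.0537,-1, 0,0,0,-0.0537,-1, 0,0,0,-0.0537,-1, 0,0,0,0,-1]'
python3 -m pendant '[0,0.09,0,0,-1, -0.01,0.12,0,0,-1, -0.01,0.12,0,0,-1, -0.01,0.12,0,0,-1, -0.01,0.12,0,0,-1, -0.01,0.12,0,0,-1, -0.01,0.12,0,0,-1, -0.01,0.1,0,0,-1, 0,0.09,0,0,-1, 0,0,0,0,-1]'
python3 -c "
from h import *
go([601,133.2,160],157)
snap('top','p3');snap('scene','s3')
for c in ('top','scene'):
  for t in ('seat','handle','front','cabinet','template_grip'): print(c,t,[(np.round(d['xyz'],1),round(d['confidence'],2)) for d in env.landmark_of(t,c)[:3]])
im=cv2.imread('pics/p3.png')
cv2.imwrite('pics/c3.png',cv2.resize(im[170:320,400:560],None,fx=4,fy=4,interpolation=cv2.INTER_CUBIC))
im=cv2.imread('pics/s3.png')
cv2.imwrite('pics/d3.png',cv2.resize(im[230:380,90:270],None,fx=4,fy=4,interpolation=cv2.INTER_CUBIC))
"
```

```text
t: 10.95
eef_pos: [416.5, -225.0, 202.1]
tcp_rot: [3.141, -0.002, 2.739]
ft_force: [-0.1, -0.3, -0.0]
opening: 1.0
t: 12.2
eef_pos: [599.0, 133.9, 201.9]
tcp_rot: [-3.141, -0.001, 2.739]
ft_force: [-0.0, -0.6, 0.5]
opening: 1.002
t 12.2 pos [599.  133.9 201.9] rot deg [-1.7998e+02 -6.0000e-02  1.5692e+02] F [-0.  -0.6  0.5] open 1.002
turn frac -0.0004
shift frac (after turn) [-0.0054  0.0004  0.1048]
top seat [(array([ 555.2, -202.8,   32.3]), 0.93)]
top handle [(array([ 417.3, -222.6,   74. ]), 0.87)]
top front [(array([ 473.9, -210.5,   96.4]), 0.88)]
top cabinet [(array([ 552.8, -203.2,   -0.7]), 0.75)]
top template_grip [(array([652.4, 380.2,  28.8]), 0.84), (array([380.5, 351.9,  35.2]), 0.64)]
scene seat [(array([ 553.5, -201.3,   31.9]), 0.7), (array([468.9, 171.3,  -6. ]), 0.49)]
scene handle [(array([7.376e+02, 1.880e+02, 2.000e-01]), 0.62), (array([ 418.1, -220.2,   77.8]), 0.56)]
scene front [(array([ 475.2, -213.8,   96.6]), 0.89)]
scene cabinet [(array([ 559.5, -202.2,   -2.6]), 0.84)]
scene template_grip [(array([654.6, 384.6,  32.9]), 0.87), (array([383.3, 351. ,  30. ]), 0.75), (array([596.5, 132.7,  45. ]), 0.64)]
```

View pics/c3.png

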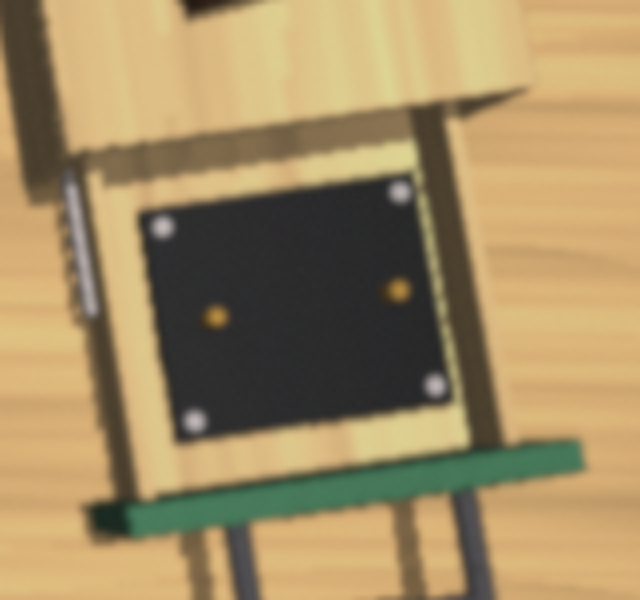

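View pics/p3.png

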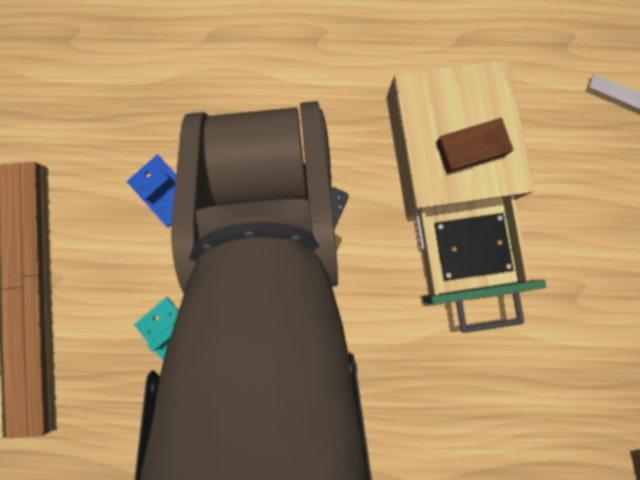

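View pics/d3.png

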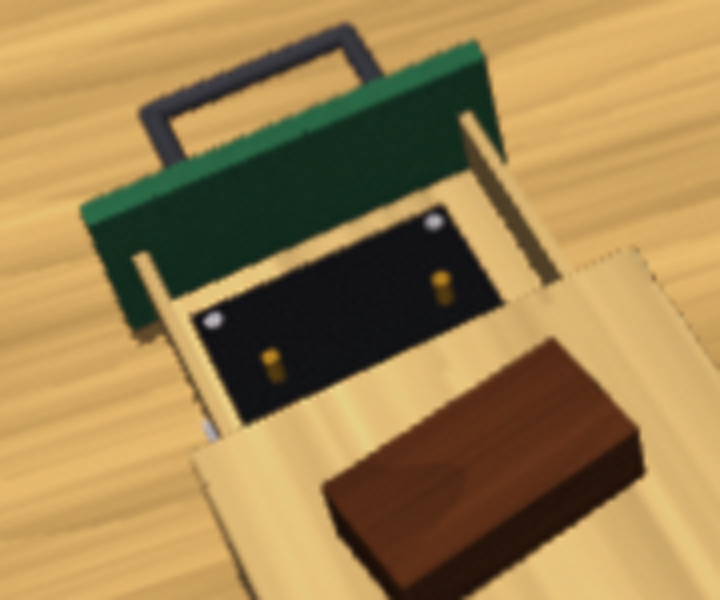

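The drawer is open. The brass pin tops are at c3 (217,316) and (400,290), and at d3 (270,355) and (442,279). Computing the pin positions.

```bash
python3 - <<'E'
from h import *
np.set_printoptions(precision=1,suppress=True)
C=lambda u,v,z: ray('top',(u+.5)/4-.5+400,(v+.5)/4-.5+170,z)
D=lambda u,v,z: ray('scene',(u+.5)/4-.5+90,(v+.5)/4-.5+230,z)
dg=lambda d: np.degrees(np.arctan2(d[1],d[0]))
im=cv2.imread('pics/p3.png').astype(int); im2=cv2.imread('pics/s3.png').astype(int)
for F,I,x0,y0,pts,cam in ((C,im,400,170,[(217,316),(400,290)],'top'),(D,im2,90,230,[(270,355),(442,279)],'scene')):
    p=[F(*q,48) for q in pts]; a,b=sorted(p,key=lambda q:-q[1])
    print(cam,a,b,(a+b)/2,np.linalg.norm(a-b),dg(a-b)-90)
    # weighted centroid
    q=[]
    for u,v in pts:
        u,v=int(u/4+x0),int(v/4+y0); w=I[v-5:v+6,u-5:u+6]; w=np.clip(w[:,:,2]-w[:,:,0]-25,0,None)
        vv,uu=np.mgrid[v-5:v+6,u-5:u+6]; q.append(ray(cam,(uu*w).sum()/w.sum(),(vv*w).sum()/w.sum(),48 if cam=='top' else 42))
    a,b=sorted(q,key=lambda q:-q[1]); print(' centroid',a,b,(a+b)/2,np.linalg.norm(a-b),dg(a-b)-90)
# board screws mid
s=[C(*q,33) for q in [(163,227),(400,191),(435,385),(195,421)]]; print('screws mid',np.mean(s,0),dg(s[0]-s[3]),dg(s[1]-s[2]),dg(s[0]-s[1])-90)
f=[C(130,520,94),C(584,455,94)]
print((f[0]+f[1])/2, dg(f[0]-f[1])-90)
E
```

```text
top [ 550.1 -167.1   48. ] [ 563.2 -250.2   48. ] [ 556.7 -208.6   48. ] 84.14270031306545 8.921911126709176
 centroid [ 549.9 -166.6   48. ] [ 563.2 -249.4   48. ] [ 556.6 -208.    48. ] 83.89625692743232 9.144238845256822
scene [ 554.4 -169.4   48. ] [ 566.5 -252.7   48. ] [ 560.4 -211.    48. ] 84.14063904640156 8.288750754522155
 centroid [ 551.3 -169.8   42. ] [ 564.5 -253.    42. ] [ 557.9 -211.4   42. ] 84.24506633792889 9.039966400130098
screws mid [ 556.7 -208.8   33. ] 8.9291721244411 9.1539399757402 9.550448105505879
[ 474.5 -213.8   94. ] 8.819145124917043
```

```bash

python3 -m pendant '[-0.0055,0,0.06,0,-1, 0,0,0.1,0,-1, 0,0,0.1,0,-1, 0,0,0.08,0,-1, 0,0,0.05,0,-1, 0,0,0.03,0,-1, 0,0,0.017,0,-1,0,0,0,0,-1]'
python3 -c "
from h import *
go([601.2,133.2,27],156.9)
"
```

```text
t: 13.8
eef_pos: [601.0, 131.2, 28.4]
tcp_rot: [3.141, 0.0, 2.74]
ft_force: [-0.0, -0.2, 0.4]
opening: 0.999
t 13.8 pos [601.  131.2  28.4] rot deg [1.7999e+02 1.0000e-02 1.5700e+02] F [-0.  -0.2  0.4] open 0.999
turn frac 0.0006
shift frac (after turn) [0.0015 0.0048 0.0035]
```

```bash

python3 -m pendant '[0.0015,0.0048,0.002,0,-1, 0,0,0,0,-1, 0,0,0,0,1, 0,0,0,0,1, 0,0,0,0,1, 0,0,0,0,1, 0,0,0,0,1, 0,0,0,0,1, 0,0,0,0,1, 0,0,0,0,1]'
python3 -c "
from h import *
go([601.2,133.2,27],156.9)
"
```

```text
t: 15.05
eef_pos: [601.0, 133.2, 27.5]
tcp_rot: [3.142, -0.0, 2.74]
ft_force: [0.8, 0.8, 0.9]
opening: 0.218
t 15.05 pos [601.  133.2  27.5] rot deg [180.  -0. 157.] F [0.8 0.8 0.9] open 0.218
turn frac 0.0006
shift frac (after turn) [-0.0003  0.0002  0.0012]
```

```bash

python3 -m pendant '[0,0,0,0,1, 0,0,0,0,1, 0,0,0,0,1]'
python3 -c "
from h import *
go([601.2,133.2,27],156.9)
"
```

```text
t: 15.42
eef_pos: [601.1, 133.2, 27.5]
tcp_rot: [3.141, 0.0, 2.74]
ft_force: [0.1, 0.2, 0.2]
opening: 0.166
t 15.43 pos [601.1 133.2  27.5] rot deg [179.99   0.   157.  ] F [0.1 0.2 0.2] open 0.166
turn frac 0.0006
shift frac (after turn) [-0.0003  0.0001  0.0012]
```

```bash

python3 -m pendant '[0,0,-0.03,0,1, 0,0,-0.06,0,1, 0,0,-0.1,0,1, 0,0,-0.1,0,1, 0,0,-0.1,0,1, 0,0,-0.03,-0.03,1, 0,0,0,-0.05,1, 0,0,0,-0.05,1, 0,0,0,-0.045,1, 0,0,0,0,1]'
python3 -c "
from h import *
go([556.6,-208.3,130],189)
snap('scene','s4')
im=cv2.imread('pics/s4.png')
cv2.imwrite('pics/d4.png',cv2.resize(im[180:330,280:450],None,fx=4,fy=4,interpolation=cv2.INTER_CUBIC))
"
```

```text
t: 16.68
eef_pos: [600.8, 133.1, 195.9]
tcp_rot: [3.142, -0.0, -2.994]
ft_force: [-0.7, -0.3, -2.8]
opening: 0.169
t 16.68 pos [600.8 133.1 195.9] rot deg [ 180.     -0.   -171.56] F [-0.7 -0.3 -2.8] open 0.169
turn frac -0.0031
shift frac (after turn) [ 0.2427 -0.8257  0.1648]
```

View pics/d4.png

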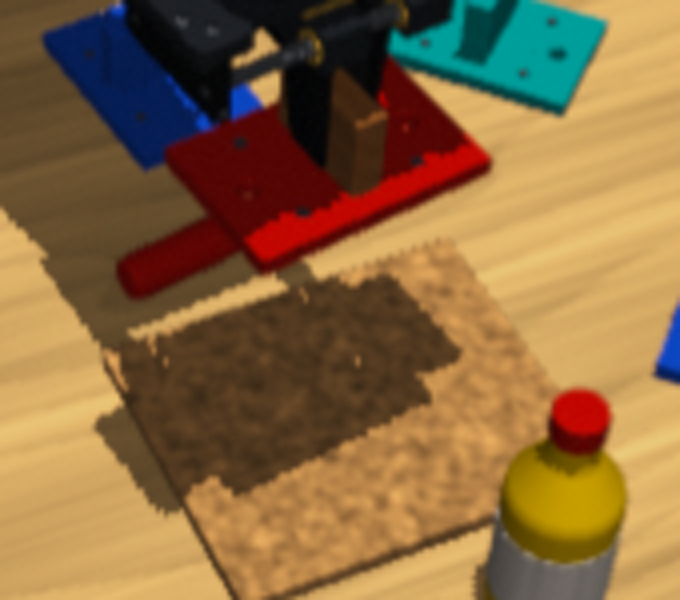

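```bash

python3 -m pendant '[0,0,0,-0.0031,1, 0.03,-0.08,0,0,1, 0.03,-0.1,0,0,1, 0.03,-0.11,0,0,1, 0.03,-0.11,0,0,1, 0.03,-0.11,0,0,1, 0.03,-0.11,0,0,1, 0.03,-0.1,0,0,1, 0.032,-0.105,0,0,1, 0,0,0,0,1]'
python3 -c "
from h import *
go([556.6,-208.3,75],189)
"
```

```text
t: 17.98
eef_pos: [556.9, -210.6, 195.4]
tcp_rot: [-3.141, -0.0, -2.988]
ft_force: [-0.3, 0.3, -2.6]
opening: 0.168
t 17.98 pos [ 556.9 -210.6  195.4] rot deg [-179.99   -0.   -171.21] F [-0.3  0.3 -2.6] open 0.168
turn frac -0.0012
shift frac (after turn) [-1.000e-04  5.800e-03  3.009e-01]
```

```bash

python3 -m pendant '[0,0.005,0.04,-0.001,1, 0,0,0.08,0,1, 0,0,0.08,0,1, 0,0,0.06,0,1, 0,0,0.03,0,1, 0,0,0.01,0,1, 0,0,0,0,1, 0,0,0,0,1]'
python3 -c "
from h import *
go([556.6,-208.3,68],189)
snap('top','p5');snap('scene','s5')
im=cv2.imread('pics/p5.png')
cv2.imwrite('pics/c5.png',cv2.resize(im[170:320,400:560],None,fx=4,fy=4,interpolation=cv2.INTER_CUBIC))
im=cv2.imread('pics/s5.png')
cv2.imwrite('pics/d5.png',cv2.resize(im[230:380,90:270],None,fx=4,fy=4,interpolation=cv2.INTER_CUBIC))
"
```

```text
t: 18.98
eef_pos: [557.5, -206.1, 76.2]
tcp_rot: [-3.141, 0.001, -2.98]
ft_force: [-0.6, -0.2, -3.0]
opening: 0.167
t 18.98 pos [ 557.5 -206.1   76.2] rot deg [-1.7996e+02  6.0000e-02 -1.7076e+02] F [-0.6 -0.2 -3. ] open 0.167
turn frac 0.0013
shift frac (after turn) [ 0.003  -0.0052  0.0206]
```

View pics/c5.png

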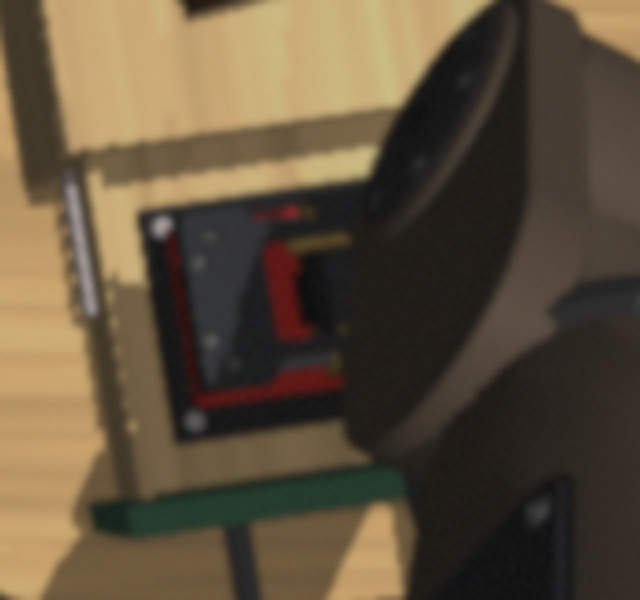

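View pics/d5.png

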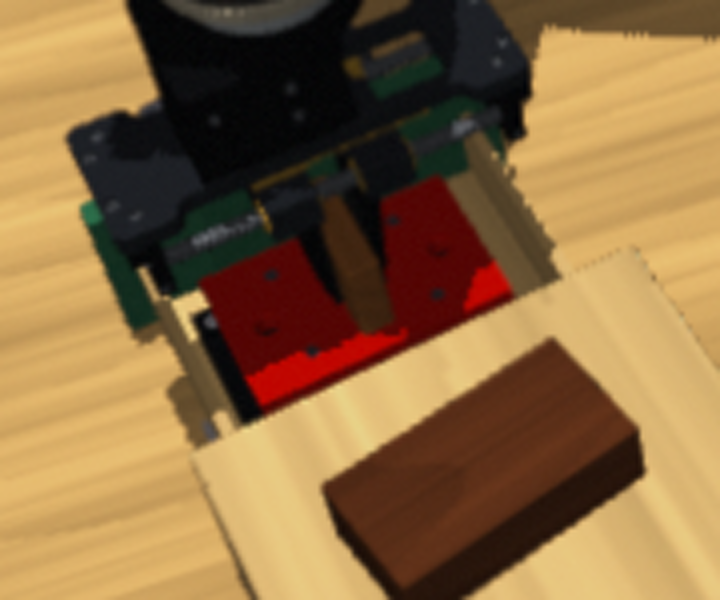

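```bash
python3 - <<'E'
from h import *
np.set_printoptions(precision=1,suppress=True)
D=lambda u,v,z: ray('scene',(u+.5)/4-.5+90,(v+.5)/4-.5+230,z)
dg=lambda d: np.degrees(np.arctan2(d[1],d[0]))
a,b=D(438,247,69),D(266,328,69); a,b=(a,b) if a[1]>b[1] else (b,a); print(a,b,(a+b)/2,np.linalg.norm(a-b),dg(a-b)-90)
q=[D(*p,70.7) for p in [(271,275),(312,350),(437,294),(392,220)]]; print(q,np.mean(q,0))
im=cv2.imread('pics/s5.png'); cv2.imwrite('pics/e5.png',cv2.resize(im[270:340,135:225],None,fx=8,fy=8,interpolation=cv2.INTER_CUBIC)*1.0*2.2)
im=cv2.imread('pics/s3.png'); cv2.imwrite('pics/e3.png',cv2.resize(im[280:340,135:225],None,fx=8,fy=8,interpolation=cv2.INTER_CUBIC)*1.5)
E
```

```text
[ 552.7 -167.5   69. ] [ 567.9 -250.3   69. ] [ 560.3 -208.9   69. ] 84.17662831469188 10.394260854542154
[array([ 540.6, -241.9,   70.7]), array([ 589. , -233.9,   70.7]), array([ 580.1, -174.9,   70.7]), array([ 530.4, -183.3,   70.7])] [ 560.  -208.5   70.7][ WARN:0@0.500] global loadsave.cpp:1063 imwrite_ Unsupported depth image for selected encoder is fallbacked to CV_8U.
```

View pics/e5.png

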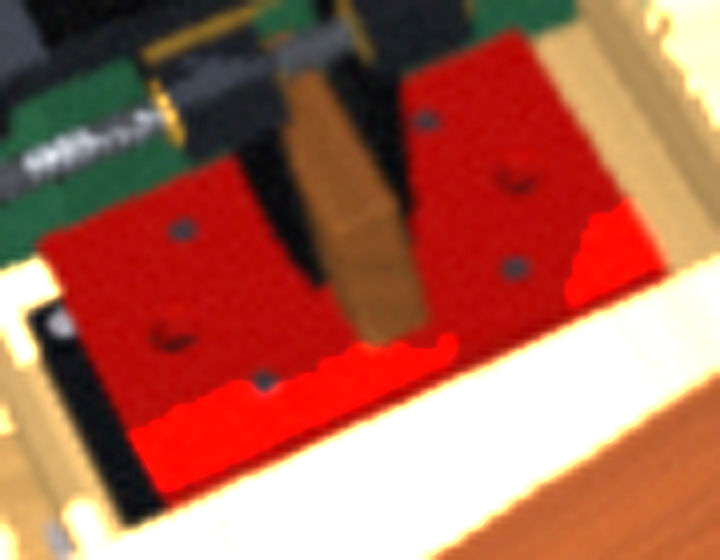

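View pics/e3.png

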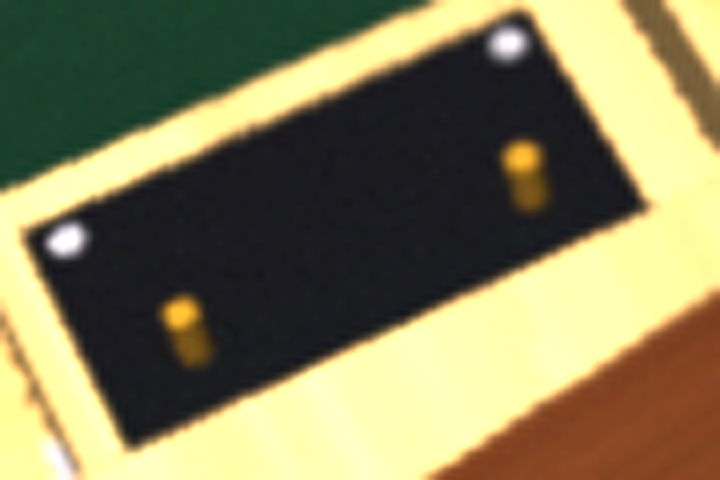

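```bash
python3 - <<'E'
from h import *
np.set_printoptions(precision=1,suppress=True)
D=lambda p,z,v0: ray('scene',(p[0]+.5)/8-.5+135,(p[1]+.5)/8-.5+v0,z)
dg=lambda d: np.degrees(np.arctan2(d[1],d[0]))
a,b=D((522,157),48,280),D((182,313),48,280); print('pins',a,b,(a+b)/2,dg(a-b)-90,np.linalg.norm(a-b))
a,b=D((516,177),70.7,270),D((171,336),70.7,270);print('holes',(a+b)/2,dg(a-b)-90,np.linalg.norm(a-b))
q=np.array([D(p,70.7,270) for p in [(427,121),(515,268),(182,230),(265,380)]]);print('dots',q.mean(0),dg(q[0]-q[2])-90,dg(q[1]-q[3])-90)
go([0,0,0])
E
```

```text
pins [ 553.7 -169.8   48. ] [ 567.3 -252.5   48. ] [ 560.5 -211.1   48. ] 9.341344451234875 83.77643636930233
holes [ 561.9 -209.2   70.7] 9.770479376097 83.83287867873355
dots [ 560.  -208.3   70.7] 9.250377344253764 8.547894070407338
t 19.07 pos [ 557.4 -206.1   76.1] rot deg [-180.     0.1 -170.8] F [-1.5 -0.3 -2.5] open 0.165
shift frac (after turn) [1.3 0.7 0.2]
```

Both cameras put the target within about 0.5 mm of (556.7,-208.3). Making the correction and lowering.

```bash

python3 -m pendant '[0.002,-0.0055,0,0.0012,1, 0,0,0,0,1, 0,0,0.012,0,1, 0,0,0.01,0,1, 0,0,0,0,1]'
python3 -c "
from h import *
go([556.7,-208.3,60],189)
"
```

```text
t: 19.7
eef_pos: [556.5, -208.1, 66.1]
tcp_rot: [3.141, -0.001, -2.984]
ft_force: [0.2, 0.8, -2.9]
opening: 0.162
t 19.7 pos [ 556.5 -208.1   66.1] rot deg [ 1.7996e+02 -4.0000e-02 -1.7097e+02] F [ 0.2  0.8 -2.9] open 0.162
turn frac 0.0001
shift frac (after turn) [-0.0005 -0.0005  0.0152]
```

```bash

python3 -m pendant '[0,0,0.006,0,1, 0,0,0.004,0,1, 0,0,0,0,1]'
python3 -m pendant '[0,0,0.004,0,1, 0,0,0,0,1]'

```

```text
t: 20.08
eef_pos: [556.7, -208.3, 62.5]
tcp_rot: [3.141, -0.0, -2.984]
ft_force: [0.2, -0.4, -3.5]
opening: 0.165
t: 20.32
eef_pos: [556.6, -208.2, 60.9]
tcp_rot: [3.141, -0.0, -2.984]
ft_force: [-0.6, 0.1, -2.7]
opening: 0.167
```

No contact force 2.6 mm below the pin tops, so the pins are entering the holes. Continuing.

```bash

python3 -m pendant '[0,0,0.006,0,1, 0,0,0.006,0,1, 0,0,0,0,1]'
python3 -m pendant '[0,0,0.006,0,1, 0,0,0.006,0,1, 0,0,0,0,1]'
python3 -m pendant '[0,0,0.006,0,1, 0,0,0.003,0,1, 0,0,0,0,1]'

```

```text
t: 20.7
eef_pos: [556.6, -208.2, 56.0]
tcp_rot: [3.141, -0.0, -2.984]
ft_force: [-0.7, -0.2, -2.3]
opening: 0.167
t: 21.08
eef_pos: [556.6, -208.2, 51.2]
tcp_rot: [3.141, -0.0, -2.984]
ft_force: [0.0, 0.3, -2.9]
opening: 0.163
t: 21.45
eef_pos: [556.7, -208.2, 47.7]
tcp_rot: [3.141, -0.0, -2.984]
ft_force: [0.8, 0.4, -3.1]
opening: 0.167
```

```bash

python3 -m pendant '[0,0,0.002,0,1, 0,0,0,0,1]'
python3 -m pendant '[0,0,0.002,0,1, 0,0,0,0,1]'

```

```text
t: 21.7
eef_pos: [556.8, -208.3, 47.4]
tcp_rot: [-3.141, 0.0, -2.984]
ft_force: [-0.9, 0.9, 1.1]
opening: 0.166
t: 21.95
eef_pos: [556.9, -208.3, 47.3]
tcp_rot: [-3.141, 0.001, -2.984]
ft_force: [-2.2, 1.4, 10.5]
opening: 0.169
```

It is seated at TCP z 47.4, as predicted. Releasing and lifting straight up.

```bash

python3 -m pendant '[0,0,-0.002,0,1, 0,0,0,0,0.2, 0,0,0,0,0.2, 0,0,0,0,0.2, 0,0,0,0,0.2, 0,0,0,0,0.2]'
python3 -m pendant '[0,0,-0.02,0,0.2, 0,0,-0.05,0,0.2, 0,0,-0.1,0,0.2, 0,0,-0.1,0,0.2, 0,0,-0.1,0,0.2, 0,0,-0.05,0,0.2, 0,0,0,0,0.2]'
python3 -m pendant '[0,0.1,0,0,0, 0,0.12,0,0,0, 0,0.12,0,0,0, 0,0.12,0,0,0, 0,0.12,0,0,0, 0,0.1,0,0,0, 0,0,0,0,0]'
python3 -c "
from h import *
go()
snap('top','p6');snap('scene','s6')
for c in ('top','scene'):
  for t in ('seat','handle','front','cabinet','template_grip','offcut','glue','screwdriver'): print(c,t,[(np.round(d['xyz'],1),round(d['confidence'],2)) for d in env.landmark_of(t,c)[:4]])
im=cv2.imread('pics/p6.png')
cv2.imwrite('pics/c6.png',cv2.resize(im[170:320,400:560],None,fx=4,fy=4,interpolation=cv2.INTER_CUBIC))
"
```

```text
t: 22.7
eef_pos: [556.7, -208.3, 47.0]
tcp_rot: [3.142, 0.0, -2.984]
ft_force: [0.7, 0.3, -0.6]
opening: 0.4
t: 23.58
eef_pos: [557.1, -208.5, 216.8]
tcp_rot: [-3.14, 0.003, -2.984]
ft_force: [0.7, 0.0, -0.2]
opening: 0.402
t: 24.45
eef_pos: [513.1, 62.4, 214.2]
tcp_rot: [3.141, -0.001, -2.981]
ft_force: [0.2, -0.3, 0.3]
opening: 0.498
t 24.45 pos [513.1  62.4 214.2] rot deg [ 1.7997e+02 -8.0000e-02 -1.7080e+02] F [ 0.2 -0.3  0.3] open 0.498
top seat [(array([ 419.9, -225.1,   76.2]), 0.43)]
top handle [(array([ 421.9, -227.3,   75.9]), 0.57)]
top front [(array([ 476.4, -211.5,   94. ]), 0.73), (array([ 560. , -210.6,   66.9]), 0.21)]
top cabinet [(array([ 5.528e+02, -1.990e+02,  5.000e-01]), 0.66)]
top template_grip [(array([ 557.6, -209. ,   64. ]), 0.84), (array([652.4, 377.7,  29.1]), 0.77), (array([383.4, 348.3,  36.6]), 0.61)]
top offcut [(array([ 719. , -181.2,  108. ]), 0.67)]
top glue [(array([736.9, 188.7,   1.8]), 0.74)]
top screwdriver []
scene seat []
scene handle []
scene front [(array([ 472.2, -213.5,   99.2]), 0.67)]
scene cabinet [(array([ 556.8, -199.5,   -4.7]), 0.78)]
scene template_grip [(array([656.1, 385.6,  32.4]), 0.96), (array([ 552.4, -206.9,   65.8]), 0.86), (array([382.9, 353.2,  32. ]), 0.82), (array([341.6, 156.7,  32.5]), 0.64)]
scene offcut [(array([ 715.5, -181.5,  109.9]), 0.6)]
scene glue [(array([738.9, 189.9,  -1.8]), 0.7)]
scene screwdriver [(array([469.9, 168.2,  -5. ]), 0.9)]
```

View pics/c6.png

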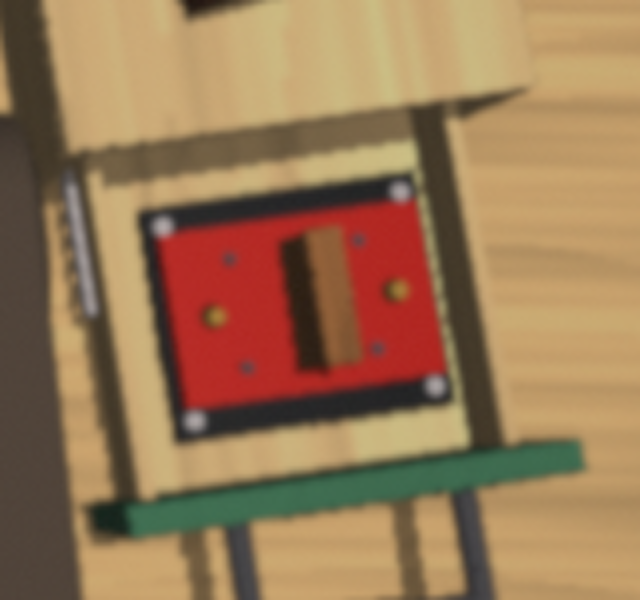

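View pics/s6.png

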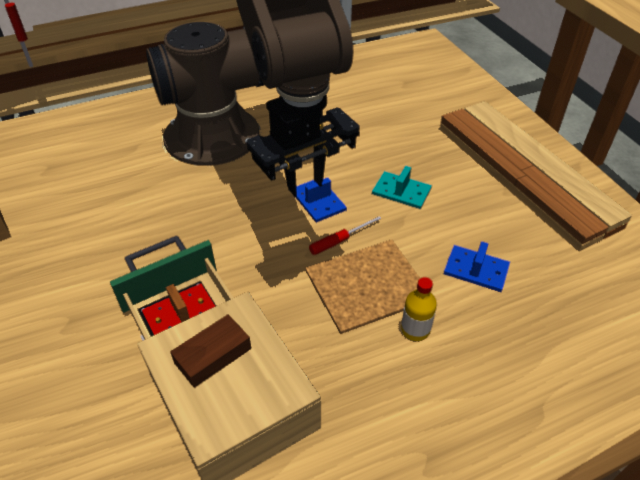

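The pins show through both holes at (216,317) and (398,290), unchanged from before. The front edge hasn't moved, and the gripper is clear. Handing in.

```bash
python3 -c "
from h import *
go(); print(env.job_done())"
```

```text
t 25.35 pos [514.   60.4 215.1] rot deg [ 180.      0.   -170.97] F [-0.2 -0.1 -1.1] open 0.502
the job is handed in; nothing more can be done
None
```

I pulled the drawer out to its hard stop and put the red template flat on the pin board over both brass pins. I then let go, moved the arm clear, and handed the job in at about 25 s; no verdict was reported.

- **Drawer:** it travelled about 140 mm, then stopped while the pull force rose to over 50 N. That was too far to be the part-way check, and it matches where the cabinet measurement puts the stop. In the last picture its front is at the same pixels as just after I let go of the handle.
- **Template:** it went down over the pins without resistance. Contact came at a tool height of 47.4 mm, against 47.5 mm expected for lying flat. In the last picture both pins show through the holes, and the top camera network puts the grip point at (558, -209, 64), where 64 mm is the right height for lying flat.
- **Other objects:** the glue bottle and the wooden offcut show within about 4 mm of where they started, which is within the networks' accuracy. The screwdriver does too, in the scene view.
- **Disagreements and misses:** the scene camera network put the grip point about 5 mm off the top camera's reading. After the template was in, neither camera gave a usable position for the seat point: the top camera's one report was on the handle. The top camera also missed the screwdriver in the last picture.

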